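# Sweep leftover spacers off the kitting board

### The job

Clear the leftover ring spacers from the raised kitting board: sweep all three with the fingers across the board and off its open end into the empty bin, without picking any of them up. Leave the probe standing where it is on the board, and do not disturb the jar, the screwdriver or the carton beside it.

Things in the scene. Friction and masses are not known exactly. Their poses are not given: they have to be found in the camera images.
- board: fixed raised board, blue top. Origin: centre of its underside, on the table. 230 mm along its x, 200 along its y, turned up to 11 deg; flat top 50 mm above the origin. Lips (8 mm thick, 10 mm above the top, inner faces at x = -107 and +107 mm) run along the -x and +x edges; the -y and +y ends are open, with a bin at each.
- bin_empty: fixed open grey bin, empty, across one open end of the board (+y or -y: read which), 3 mm from it. 220 mm along its x, 100 along its y, 46 high (rim 4 mm below the board's top), walls and floor 4 mm. Axes parallel to the board's. Origin: centre of its underside, on the table, 153 mm from the board's origin along the board's y.
- bin_full: fixed bin of the same size at the board's other open end, filled with two rows of five white connector blocks (tops 40 to 44 mm above its underside). No spacer may go in there. Origin: centre of its underside, on the table.
- spacer1: a plain steel ring spacer, 26 mm outside diameter, 12 mm bore, 12 mm high, about 40 g, lying flat and loose on top of the board at the start. Origin: centre of its underside. The three spacers are alike.
- spacer2: a plain steel ring spacer, 26 mm outside diameter, 12 mm bore, 12 mm high, about 40 g, lying flat and loose on top of the board at the start. Origin: centre of its underside. The three spacers are alike.
- spacer3: a plain steel ring spacer, 26 mm outside diameter, 12 mm bore, 12 mm high, about 40 g, lying flat and loose on top of the board at the start. Origin: centre of its underside. The three spacers are alike.
- probe: dark steel touch-probe body, loose, upright on the board among the spacers: foot 28 mm in diameter, body 22, stem 10, 46 mm high, 0.12 kg. Origin: centre of its underside. Spacers and probe each start in their own lane along the board's y, in any order; lanes are at least 44 mm apart (board x).
- jar: closed jar, 66 mm in diameter, 80 mm high, standing loose on the table to the robot's left of the board and bins. Origin: centre of its underside.
- driver: screwdriver lying loose on the table beyond the board, roughly along y. Its body is low, under 40 mm. Origin: on the table under the tool.
- carton: small cardboard carton, 90 x 70 x 50 mm, loose on the table to the robot's right of the board and bins. Origin: centre of its underside.

How it is judged:
At the end, for the whole second after the job is handed in: All three spacers lie at rest inside the empty bin, within its walls (undersides' centres less than 42 mm above the bin's underside, slower than 20 mm/s); the probe stands upright within 10 mm of where it started, and jar, screwdriver and carton are within 20 mm of where they started (x of spacer1 in the frame of bin_empty between -0.108 and 0.108 m and y of spacer1 in the frame of bin_empty between -0.048 and 0.048 m and z of each of spacer1, spacer2, spacer3 in the frame of bin_empty below 0.042 m and linear speed of each of spacer1, spacer2, spacer3 below 0.02 m/s and x of spacer2 in the frame of bin_empty between -0.108 and 0.108 m and y of spacer2 in the frame of bin_empty between -0.048 and 0.048 m and x of spacer3 in the frame of bin_empty between -0.108 and 0.108 m and y of spacer3 in the frame of bin_empty between -0.048 and 0.048 m and distance of probe from where it was at the start of the episode below 0.01 m and angle between probe's own z axis and vertical below 0.15 rad and distance of each of jar, driver, carton from where it was at the start of the episode below 0.02 m); the robot touches nothing.
It fails at once if a spacer is picked up (its underside's centre rises more than 14 mm above the board's top) (height (world z) of any of spacer1, spacer2, spacer3 above 0.064 m).
It fails at once if the probe is shifted more than 10 mm, lifted or tipped (distance of probe from where it was at the start of the episode above 0.01 m or angle between probe's own z axis and vertical above 0.15 rad).
It fails at once if the jar, screwdriver or carton is shifted more than 20 mm (distance of any of jar, driver, carton from where it was at the start of the episode above 0.02 m).
It also fails if it takes over 50 s, if anything falls off the work surface, if the arm or the gripper's body presses on something with over 40 N, if the wrist force passes 120 N, or if a joint passes its speed limit or range.

### The arm

A 6-joint arm with a two-finger parallel gripper is mounted at the origin on the work surface. World frame = base frame: x ahead of the robot, y to its left, z up, the work surface at z = 0. Lengths are in m, angles in rad, forces in N, time in s.
With the tool pointing down it reaches from about 0.275 to 0.825 m from the base axis. Payload 4.9 kg.
Tool frame: the origin (TCP) lies midway between the tips of the shut fingers; the grasp point (between the pads) lies 19 mm behind it; z points along the fingers, y is the line along which they close (so a half turn about z gives the same grasp; the last joint's range is limited). The gripper opens to 85 mm and grips with 20 to 120 N. Pads are 22 mm wide; open, the fingers measure 114 mm over their backs; the gripper's body (76 mm by 85 mm) begins 54 mm behind the grasp point. The pads swing forward as they close: fully open they stand 13 mm farther back than shut.
Start: joints at [1.01, 0.326, -0.193, 1.052, 0, 1.437], TCP at [0.228, 0.501, 0.196] pointing down, gripper open.
Joint ranges: [-2.65, 2.65], [-0.97, 1.79], [-1.3, 1.35], [-1.93, 2.1], [-1.47, 1.37], [-3.14, 3.14]. Speed limits (rad/s): [2.57, 2.57, 3.14, 3.14, 3.14, 3.14].

### API

Orientations are given as a rotation vector (axis times angle).
In Python, from cell import robot gives the robot as it stands. The module is installed in compiled form; this text tells all that it offers.
- The arm moves only by the tool apply_moves, never from a script. Its arguments are lists of equal length, an entry for each row: "linear": the shift along the tool's x, y, z in mm, a list of three; "turn": the turn about the tool's z in rad; "grip": the finger opening in mm, from 0 to 85.4. In form: {"linear": [[tx, ty, tz], ...], "turn": [turn, ...], "grip": [grip, ...]}. A call has exactly 10 rows; each row is the pose to reach, as a shift and turn from the pose commanded when the call began, along the tool's axes at that moment; what a row does not reach only later rows make up. A row lasts 1/8 s, in which the tool goes at most 62.5 mm and 10.7 degrees, less where a joint would pass 70% of its speed; a pose out of reach is approached as far as the arm can. A call with a gripper value outside its range is refused whole. The fingers move at their own pace and stop on an object; the grip force is fixed at half the most. Time passes only in rows, so rows that repeat a pose let the fingers close, or fill a call up. It gives the time, the measured TCP pose, the force, the opening and the grip force at its end, in the units of the state.
- robot.get_state(): the state, without advancing time (a new reading comes with each control period).
- robot.snapshot(name): name is "side" or "top"; returns a dict with "image" (420x560x3 uint8, red, green, blue), "range_z" (420x560 float32, m along the optical axis (not along the pixel's ray), 0 where there is no reading), "mtx" (3x3 intrinsics, pixels), "R" (3x3) and "t" (3): a world point X has camera coordinates R X + t. Camera axes: x right, y down, z forward; pixel columns grow to the right and rows downward; lengths in m; the calibration is good to about 2 mm. A picture is of the moment at which its call begins.
- robot.hand_in(): hands the job in; it is judged then, once.
Trained networks look in a picture, given as the dict that the camera call returned (one of the last four; its "shot" number tells which), for a name from the list of things; names that differ only in an ending like _2 or _b are one class to them, and where a whole thing is asked for, a point or a joint stands for the part that bears it (a point fixed in the world has none). Each returns a list of dicts, best first, with "confidence" (0 to 1); they miss things now and then, are a little off and sometimes report something else, mostly with a low value. They report only what shows in the picture. A call takes as long as a camera call.
- robot.recognise(picture, label): "point" ([x, y, z] in m, in world coordinates, good to about 4 mm: the middle of the surface that is visible of it).
- robot.place_of(picture, label): "point" ([x, y, z] in m, in world coordinates, good to about 4 mm: a listed point, or the origin of a listed thing).
The state is a dict: "time_s": time; "qpos": joint angles; "qvel": joint speeds; "effort": joint torques, N m; "position": TCP position; "tcp_rot": TCP orientation; "ft_force": force on the tool from outside, world axes, zero at the start; "torque": the same for the moment, N m; "width": finger opening in m; "finger_force": force on a finger pad.
Only numpy, scipy, OpenCV 4.12 (cv2) and the standard library are available. Lean on these libraries where they do the work, as an engineer would, in place of code of your own. Each camera call takes 0.05 s, during which the arm holds its last target. There are 200 camera calls.

## Working session

There is one attempt and no reset: what is moved stays moved. The work goes in short steps, Python scripts to look and compute and a tool call to move; the robot and the scene stay as the last step left them, time stands still between calls to the robot, and variables do not carry over. Pictures are saved under pics/ and viewed, at most 10 in all, crops included, and the job is handed in when it is done.

Besides the shell and the picture viewer there is one more tool, called after "Emit:" as name(argument=value, ...), one argument or row to a line, values as JSON. apply_moves: Moves the arm, as the interface text tells. Its arguments: {"type":"object","properties":{"linear":{"type":"array"},"turn":{"type":"array"},"grip":{"type":"array"}},"required":["linear","turn","grip"]}

```bash
mkdir -p pics
python3 - <<'E'
from cell import robot
import cv2,numpy as np
s=robot.get_state();print(s['time_s'],s['position'],s['tcp_rot'],s['width'])
for n in('top','side'):
    p=robot.snapshot(n);cv2.imwrite(f'pics/{n}0.png',p['image'][...,::-1])
    for l in['board','bin_empty','bin_full','spacer1','probe','jar','driver','carton']:
        print(n,l,[(np.round(d['point'],3).tolist(),round(d['confidence'],2)) for d in robot.place_of(p,l)][:5])
E
```

```text
0.0 [0.22731231 0.50009646 0.19518333] [-6.65210058e-01 -3.06972324e+00  2.63951344e-03] 0.08534652216154565
top board [([0.547, 0.002, -0.002], 0.66)]
top bin_empty [([0.569, -0.153, 0.003], 0.57)]
top bin_full [([0.531, 0.154, -0.004], 0.88)]
top spacer1 [([0.631, -0.015, 0.051], 0.58), ([0.52, 0.012, 0.05], 0.57), ([0.579, 0.007, 0.048], 0.55)]
top probe [([0.47, -0.053, 0.05], 0.54)]
top jar [([0.651, 0.432, -0.004], 0.71)]
top driver [([0.776, -0.069, 0.005], 0.56)]
top carton [([0.64, -0.408, 0.0], 0.62)]
side board [([0.552, -0.002, -0.002], 0.72), ([0.634, -0.018, 0.053], 0.55)]
side bin_empty [([0.567, -0.148, 0.001], 0.87)]
side bin_full [([0.529, 0.158, -0.0], 0.56)]
side spacer1 [([0.578, 0.007, 0.05], 0.46), ([0.515, 0.012, 0.052], 0.44), ([0.635, -0.018, 0.051], 0.4)]
side probe [([0.477, -0.058, 0.052], 0.65)]
side jar [([0.649, 0.435, 0.0], 0.73)]
side driver [([0.784, -0.069, -0.001], 0.96)]
side carton [([0.642, -0.412, -0.001], 0.68)]
```

View pics/top0.png

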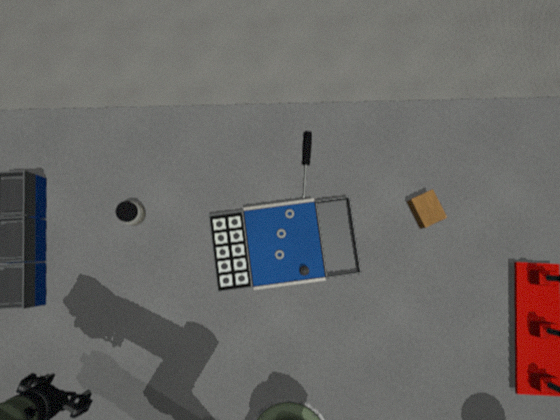

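The top view shows the empty bin on the right (−y) at about (338,235). The rings are at (290,214), (281,234) and (280,255), and the probe is at (304,270). Next I'll refine the board's yaw and the ring positions.

```bash
cat > h.py <<'E'
from cell import robot
import numpy as np,cv2
from scipy.spatial.transform import Rotation as Ro
def world(p,uv,z):
    """pixels -> world points on plane z"""
    d=np.c_[uv,np.ones(len(uv))]@np.linalg.inv(p['mtx']).T@p['R']
    c=-p['R'].T@p['t'];return c+d*((z-c[2])/d[:,2])[:,None]
E
python3 - <<'E'
from h import *
p=robot.snapshot('top');im=p['image'].astype(int)
m=((im[...,2]-im[...,0]>60)).astype(np.uint8)
m[:, :180]=0;m[:,400:]=0
v,u=np.nonzero(m);w=world(p,np.c_[u,v],.05)
r=cv2.minAreaRect(w[:,:2].astype(np.float32)*1000);print(r)
# white-grey rings/dark probe inside board: components
hull=cv2.convexHull(np.c_[u,v].astype(np.int32));f=cv2.fillConvexPoly(np.zeros_like(m),hull,1)
f=cv2.erode(f,np.ones((3,3)))&(1-m)
n,_,st,c=cv2.connectedComponentsWithStats(f)
for i in range(1,n):
    if st[i,4]>8: print(st[i],world(p,c[i:i+1],.06).round(4))
E
```

```text
((549.3159790039062, -0.4168243408203125), (209.24212646484375, 199.11196899414062), 6.26275634765625)
[285 208  10  11  80] [[ 0.6323 -0.0177  0.06  ]]
[276 228  10  11  82] [[0.5777 0.0072 0.06  ]]
[275 249  10  11  81] [[0.5189 0.0132 0.06  ]]
[299 265  10  11  88] [[ 0.4741 -0.0533  0.06  ]]
```

```bash
cat >> h.py <<'E'
C=np.array([.5493,-.0004]);A=.112;Bx=np.array([np.cos(A),np.sin(A)]);By=np.array([-np.sin(A),np.cos(A)])
def b(pt): d=np.array(pt)[:2]-C; return np.array([d@Bx,d@By])*1000
def plan(*tg):
    """shifts (tool mm) from the current pose to board-frame targets (mm; z world mm)"""
    s=robot.get_state();R=Ro.from_rotvec(s['tcp_rot']).as_matrix();P=np.array(s['position'])
    print('now',b(P).round(1),P.round(4),'t',s['time_s'],'F',np.round(s['ft_force'],1),'w',s['width'])
    ty=R[:,1];print('turn',round(np.arctan2(ty[1],ty[0])-A,3),'tilt',R[2].round(3))
    for x,y,z in tg:
        w=np.r_[C+(x*Bx+y*By)/1000,z/1000];print((x,y,z),(R.T@(w-P)*1000).round(1))
E
python3 - <<'E'
from h import *
for q in[(.6323,-.0177),(.5777,.0072),(.5189,.0132),(.4741,-.0533)]:print(b(q))
plan((-31,60,195),(-31,60,120))
E
```

```text
[ 80.54641628 -26.46818513]
[29.07148286  4.37822843]
[-28.68951294  16.91247609]
[-80.64125941 -44.16375528]
now [-263.6  533.9] [0.2277 0.5007 0.196 ] t 0.95 F [-0.3 -0.9  0.3] w 0.08524702616532152
turn 1.032 tilt [-0.  0. -1.]
(-31, 60, 195) [-442.8 -287.4    1. ]
(-31, 60, 120) [-442.8 -287.4   76. ]
```

Emit:
apply_moves(
  linear=[
    [-45, -29, 0],
    [-95, -62, 0],
    [-145, -94, 0],
    [-195, -127, 0],
    [-245, -159, 0],
    [-295, -192, 0],
    [-345, -224, 0],
    [-395, -256, 0],
    [-430, -279, 0],
    [-443, -287, 0],
  ],
  turn=[0.1, 0.22, 0.34, 0.46, 0.58, 0.7, 0.82, 0.94, 1.0, 1.03],
  grip=[12, 12, 12, 12, 12, 12, 12, 12, 12, 12],
)

```text
time_s: 2.2
position: [0.5132, 0.054, 0.1959]
tcp_rot: [2.096, 2.34, 0.0]
ft_force: [-0.0, 0.1, -0.2]
width: 0.0121
finger_force: 0.0
```

Run:
```python
from h import *
plan((-29,60,100),(-29,60,54.5),(-29,-110,54.5))
p=robot.snapshot('side');cv2.imwrite('pics/side1.png',p['image'][...,::-1])
```

```text
now [-29.7  58.1] [0.5132 0.054  0.1959] t 2.2 F [-0.   0.1 -0.2] w 0.012112680094586896
turn -0.002 tilt [-0.  0. -1.]
(-29, 60, 100) [ 1.9  0.7 95.9]
(-29, 60, 54.5) [  1.9   0.7 141.4]
(-29, -110, 54.5) [-168.1    1.1  141.4]
```

View pics/side1.png

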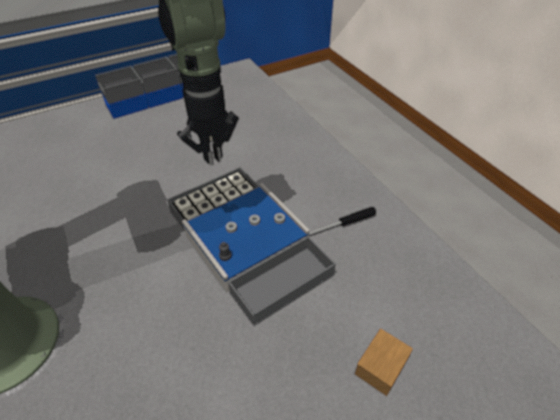

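The side view shows the closed fingers at (212,150), above the +y half of the board, with the three rings and the probe undisturbed. I'll descend behind the middle-left ring (board x −29).

Emit:
apply_moves(
  linear=[
    [1, 1, 40],
    [2, 1, 80],
    [2, 1, 115],
    [2, 1, 135],
    [2, 1, 141],
    [2, 1, 141],
    [-6, 1, 141],
    [-14, 1, 141],
    [-22, 1, 141],
    [-30, 1, 141],
  ],
  turn=[0, 0, 0, 0, 0, 0, 0, 0, 0, 0],
  grip=[12, 12, 12, 12, 12, 12, 12, 12, 12, 12],
)

```text
time_s: 3.5
position: [0.5168, 0.0255, 0.0552]
tcp_rot: [2.092, 2.344, 0.0]
ft_force: [0.0, 0.3, 0.6]
width: 0.0118
finger_force: 0.0
```

Run:
```python
from h import *
plan((-29,-112,54.5))
p=robot.snapshot('side');cv2.imwrite('pics/side2.png',cv2.resize(p['image'][130:330,150:400,::-1],None,fx=3,fy=3))
```

```text
now [-29.4  29.4] [0.5168 0.0255 0.0552] t 3.5 F [0.  0.3 0.6] w 0.01183959070119227
turn 0.001 tilt [-0.  0. -1.]
(-29, -112, 54.5) [-141.4    0.2    0.7]
```

View pics/side2.png

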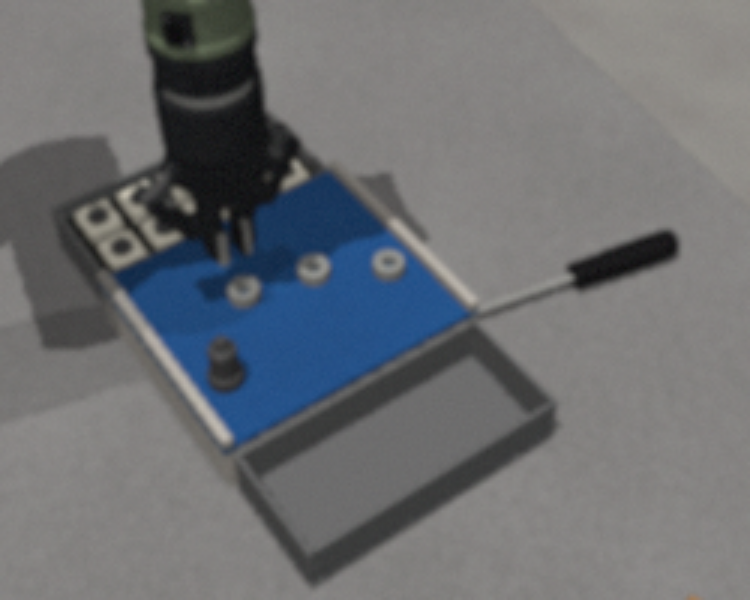

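The crop shows the fingers at (235,240), directly behind the left ring at (243,290) and clear of the probe at (225,365). I'll sweep.

Emit:
apply_moves(
  linear=[
    [-10, 0, 0.5],
    [-25, 0, 0.5],
    [-42, 0, 0.5],
    [-60, 0, 0.5],
    [-78, 0, 0.5],
    [-96, 0, 0.5],
    [-114, 0, 0.5],
    [-130, 0, 0.5],
    [-145, 0, 0.5],
    [-154, 0, 0.5],
  ],
  turn=[0, 0, 0, 0, 0, 0, 0, 0, 0, 0],
  grip=[12, 12, 12, 12, 12, 12, 12, 12, 12, 12],
)

```text
time_s: 4.8
position: [0.5342, -0.1276, 0.0545]
tcp_rot: [2.092, 2.344, 0.0]
ft_force: [-0.9, -0.1, -0.7]
width: 0.012
finger_force: 0.0
```

Run:
```python
from h import *
plan((29,50,115),(29,45,54.5))
p=robot.snapshot('side');cv2.imwrite('pics/side3.png',cv2.resize(p['image'][130:330,150:400,::-1],None,fx=3,fy=3))
```

```text
now [ -29.2 -124.7] [ 0.5342 -0.1276  0.0545] t 4.8 F [-0.9 -0.1 -0.7] w 0.012040892421517908
turn 0.001 tilt [ 0.  0. -1.]
(29, 50, 115) [174.7  58.5 -60.5]
(29, 45, 54.5) [169.7  58.5  -0. ]
```

View pics/side3.png

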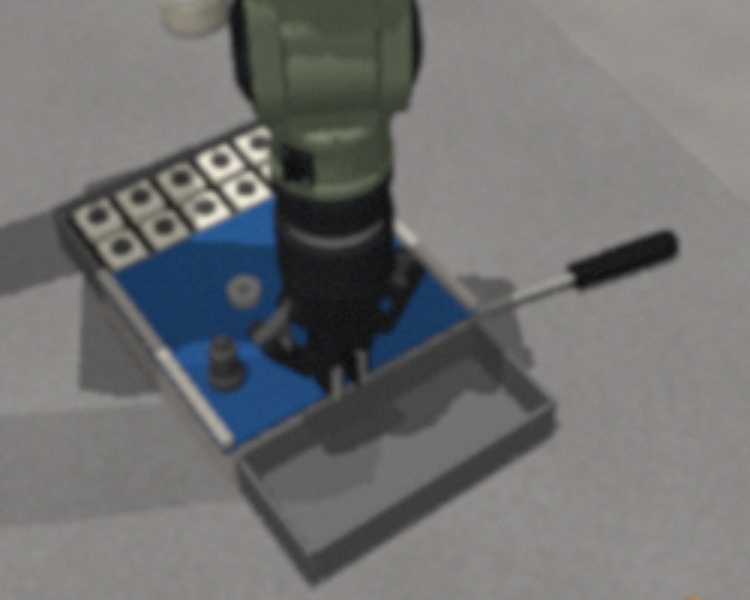

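The ring is still at (243,290), so the sweep passed over or beside it. I'll compare where the commanded TCP projects with where the fingers appear.

Run:
```python
from h import *
p=robot.snapshot('side');s=robot.get_state()
def px(X): c=p['R']@np.array(X)+p['t'];q=p['mtx']@c;return ((q[:2]/q[2]-[150,130])*3).round(0)
print('tcp',px(s['position']),'ring',px([.5189,.0132,.06]),px([.5777,.0072,.06]),px([.6323,-.0177,.06]),'probe foot',px([.474,-.053,.05]))
for z in(.05,.08,.11):print(z,px([*s['position'][:2],z]))
print('old pose',px([.5168,.0255,.0552]))
print([(np.round(d['point'],4),round(d['confidence'],2)) for d in robot.place_of(p,'spacer1')])
t=robot.snapshot('top');print([(np.round(d['point'],4),round(d['confidence'],2)) for d in robot.place_of(t,'spacer1')])
print('cam',-p['R'].T@p['t'])
# finger tip pixels depth
z=p['range_z'];
for u,v in((336,395),(361,378),(336,385),(361,370)):
    U,V=u/3+150,v/3+130;zz=z[int(round(V)),int(round(U))];print(u,v,p['R'].T@(np.linalg.inv(p['mtx'])@[U,V,1]*zz-p['t']))
cv2.imwrite('pics/top3.png',cv2.resize(t['image'][180:300,200:370,::-1],None,fx=4,fy=4,interpolation=cv2.INTER_CUBIC))
```

```text
tcp [345. 411.] ring [245. 287.] [315. 265.] [390. 260.] probe foot [228. 376.]
0.05 [345. 415.]
0.08 [344. 390.]
0.11 [343. 364.]
old pose [236. 282.]
[(array([0.5192, 0.0127, 0.0489]), 0.53)]
[(array([0.518 , 0.0114, 0.0523]), 0.58), (array([0.5763, 0.0097, 0.049 ]), 0.56), (array([ 0.631 , -0.0157,  0.05  ]), 0.51)]
cam [ 0.29874052 -0.62528962  0.81390894]
336 395 [ 0.52187799 -0.14022014  0.09683297]
361 378 [ 0.54218466 -0.13924253  0.10203808]
336 385 [ 0.52172202 -0.14149045  0.10983561]
361 370 [ 0.54172763 -0.1405615   0.11287431]
```

View pics/top3.png

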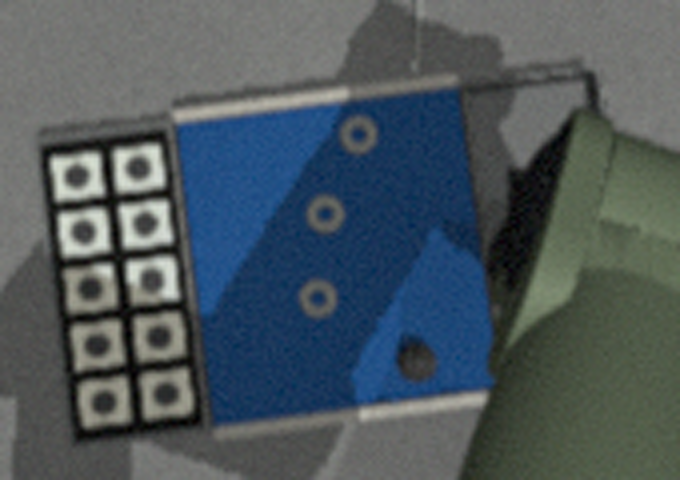

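The ring hasn't moved. The finger pixels lie well above the TCP's reported height, so I'll measure the real tip height from depth.

```bash
cat >> h.py <<'E'
def tips(p):
    z=p['range_z'];v,u=np.nonzero(z>0);K=np.linalg.inv(p['mtx'])
    W=((np.c_[u,v,np.ones(len(u))]@K.T)*z[v,u][:,None]-p['t'])@p['R']
    P=np.array(robot.get_state()['position']);k=np.hypot(*(W-P)[:,:2].T)<.032
    k&=(W[:,2]<P[2]+.09); return W[k],np.c_[u,v][k],P
E
python3 - <<'E'
from h import *
p=robot.snapshot('side');W,U,P=tips(p)
i=np.argsort(W[:,2]);W=W[i];print(P)
print(np.histogram(W[:,2],bins=np.arange(0,.16,.008)))
k=(W[:,2]>.05);Q=W[k][:30];print(np.c_[np.array([b(q) for q in Q]).round(0),(Q[:,2]*1000).round(0)].tolist())
E
```

```text
[ 0.53387772 -0.1261036   0.05444739]
(array([436,  44,  42,  46,  54,  86,  15,   0,   0,   0,   0,  25,  40,
        50,  39,  36,  49,  85,   8]), array([0.   , 0.008, 0.016, 0.024, 0.032, 0.04 , 0.048, 0.056, 0.064,
       0.072, 0.08 , 0.088, 0.096, 0.104, 0.112, 0.12 , 0.128, 0.136,
       0.144, 0.152]))
[[-33.0, -98.0, 50.0], [-25.0, -123.0, 89.0], [-25.0, -121.0, 90.0], [-25.0, -128.0, 90.0], [-25.0, -131.0, 91.0], [-40.0, -135.0, 92.0], [-24.0, -123.0, 92.0], [-22.0, -135.0, 92.0], [-24.0, -130.0, 92.0], [-24.0, -127.0, 92.0], [-25.0, -120.0, 92.0], [-19.0, -134.0, 93.0], [-25.0, -117.0, 93.0], [-24.0, -134.0, 93.0], [-44.0, -133.0, 93.0], [-21.0, -134.0, 94.0], [-24.0, -122.0, 94.0], [-38.0, -135.0, 94.0], [-14.0, -130.0, 95.0], [-43.0, -132.0, 95.0], [-24.0, -120.0, 95.0], [-25.0, -116.0, 95.0], [-43.0, -136.0, 96.0], [-37.0, -134.0, 96.0], [-19.0, -134.0, 96.0], [-45.0, -131.0, 96.0], [-42.0, -134.0, 96.0], [-40.0, -136.0, 97.0], [-24.0, -135.0, 97.0], [-24.0, -115.0, 97.0]]
```

Run:
```python
from h import *
s=robot.get_state();P=np.array(s['position']);o=b(P)
for n in('side',):
    p=robot.snapshot(n);z=p['range_z'];v,u=np.nonzero(z>0);K=np.linalg.inv(p['mtx'])
    W=((np.c_[u,v,np.ones(len(u))]@K.T)*z[v,u][:,None]-p['t'])@p['R']
    B=(W[:,:2]-C)@np.c_[Bx,By]*1000-o;Z=W[:,2]*1000
    k=(Z>70)&(Z<250)&(abs(B[:,0])<80)&(abs(B[:,1])<60);k&=~((abs(B[:,0]+51)<16)&(B[:,1]>30))
    for a in range(-80,80,10):
        q=k&(B[:,0]>=a)&(B[:,0]<a+10)
        if q.sum()>2:print(a,'zmin',np.percentile(Z[q],2).round(),'y',B[q][:,1].min().round(),B[q][:,1].max().round(),q.sum())
```

```text
-70 zmin 175.0 y -14.0 10.0 44
-60 zmin 162.0 y -15.0 12.0 82
-50 zmin 146.0 y -14.0 7.0 110
-40 zmin 140.0 y -25.0 14.0 270
-30 zmin 106.0 y -35.0 10.0 233
-20 zmin 97.0 y -39.0 6.0 224
-10 zmin 94.0 y -39.0 -10.0 98
0 zmin 92.0 y -39.0 10.0 226
10 zmin 100.0 y -36.0 6.0 116
20 zmin 133.0 y -31.0 -3.0 45
30 zmin 137.0 y -14.0 7.0 74
40 zmin 148.0 y -14.0 9.0 84
50 zmin 165.0 y -15.0 9.0 63
60 zmin 175.0 y -12.0 8.0 8
```

The tips really sit about 35 mm above the reported TCP, and the rest of the gripper sits high by the same amount, so the probe stays clear. I'll go back along the lane at this height, then lower by what the depth shows.

Emit:
apply_moves(
  linear=[
    [30, 0, 0],
    [70, 0, 0],
    [115, 0, 0],
    [155, 0, 0],
    [178, 0, 0],
    [178, 0, 8],
    [178, 0, 16],
    [178, 0, 22],
    [178, 0, 27],
    [178, 0, 30],
  ],
  turn=[0, 0, 0, 0, 0, 0, 0, 0, 0, 0],
  grip=[12, 12, 12, 12, 12, 12, 12, 12, 12, 12],
)

```text
time_s: 6.4
position: [0.5137, 0.0497, 0.024]
tcp_rot: [-2.092, -2.343, 0.001]
ft_force: [-0.2, 1.3, 0.4]
width: 0.0118
finger_force: 0.0
```

Run:
```python
from h import *
plan((-29,-125,20))
p=robot.snapshot('side');W,U,P=tips(p)
k=W[:,2]>.0535;Q=W[k][np.argsort(W[k][:,2])][:25];print(np.c_[np.array([b(q) for q in Q]).round(0),(Q[:,2]*1000).round(0)].tolist())
cv2.imwrite('pics/side4.png',cv2.resize(p['image'][160:260,180:320,::-1],None,fx=5,fy=5))
```

```text
now [-29.8  53.8] [0.5137 0.0497 0.024 ] t 6.4 F [-0.2  1.3  0.4] w 0.011815472018082012
turn 0.001 tilt [ 0. -0. -1.]
(-29, -125, 20) [-178.8    0.6    4. ]
[[-62.0, 53.0, 54.0], [-24.0, 62.0, 54.0], [-32.0, 23.0, 55.0], [-27.0, 22.0, 56.0], [-25.0, 55.0, 58.0], [-24.0, 46.0, 58.0], [-31.0, 31.0, 58.0], [-30.0, 22.0, 59.0], [-25.0, 50.0, 59.0], [-27.0, 23.0, 59.0], [-40.0, 24.0, 59.0], [-32.0, 22.0, 59.0], [-29.0, 24.0, 60.0], [-44.0, 49.0, 60.0], [-24.0, 27.0, 61.0], [-33.0, 26.0, 61.0], [-44.0, 45.0, 61.0], [-28.0, 25.0, 61.0], [-20.0, 43.0, 61.0], [-42.0, 43.0, 61.0], [-25.0, 59.0, 61.0], [-23.0, 25.0, 62.0], [-36.0, 26.0, 62.0], [-32.0, 23.0, 62.0], [-30.0, 26.0, 62.0]]
```

View pics/side4.png

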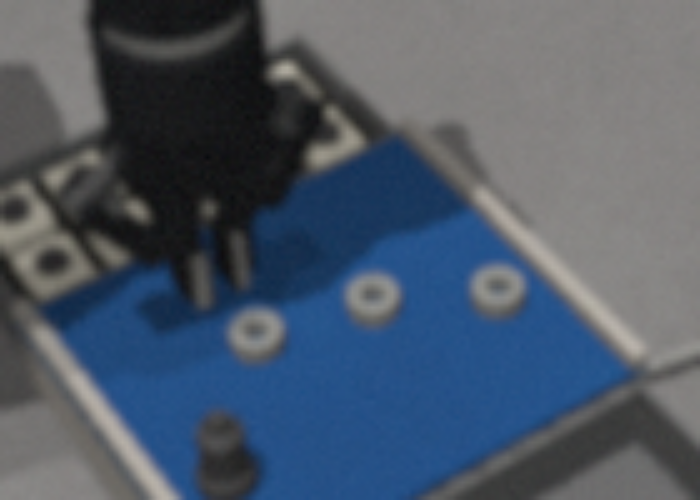

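The crop shows both tips at (220,300), about 8 mm above the board and just behind the left ring at (256,333). I'll lower 4 mm more and start pushing.

Emit:
apply_moves(
  linear=[
    [0, 0, 2],
    [0, 0, 4],
    [0, 0, 4],
    [-8, 0, 4],
    [-20, 0, 4],
    [-33, 0, 4],
    [-46, 0, 4],
    [-59, 0, 4],
    [-72, 0, 4],
    [-85, 0, 4],
  ],
  turn=[0, 0, 0, 0, 0, 0, 0, 0, 0, 0],
  grip=[12, 12, 12, 12, 12, 12, 12, 12, 12, 12],
)

```text
time_s: 7.7
position: [0.5236, -0.0352, 0.0205]
tcp_rot: [-2.091, -2.344, -0.0]
ft_force: [-0.4, 0.0, -0.4]
width: 0.0121
finger_force: 0.2
```

Run:
```python
from h import *
plan((-29,-125,20))
p=robot.snapshot('side')
for d in robot.place_of(p,'spacer1'):print(b(d['point']),d['point'],d['confidence'])
cv2.imwrite('pics/side5.png',cv2.resize(p['image'][160:260,180:320,::-1],None,fx=5,fy=5))
```

```text
now [-29.5 -31.7] [ 0.5236 -0.0352  0.0205] t 7.7 F [-0.4  0.  -0.4] w 0.012071648740119853
turn 0.002 tilt [ 0.  0. -1.]
(-29, -125, 20) [-93.3   0.3   0.5]
[-28.27631219 -53.67597385] [0.5272, -0.0569, 0.0506] 0.63
[ 82.06933197 -27.24325145] [0.6339, -0.0183, 0.0515] 0.45
```

View pics/side5.png

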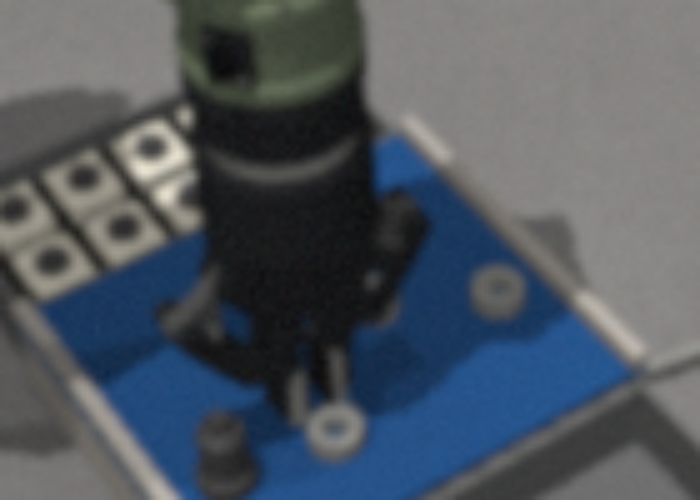

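The ring, now at (335,430), rides centred between the fingers, and the probe at (222,450) hasn't moved. I'll keep pushing.

Emit:
apply_moves(
  linear=[
    [-11, 0, 0],
    [-23, 0, 0],
    [-35, 0, 0],
    [-47, 0, 0],
    [-59, 0, 0],
    [-71, 0, 0],
    [-82, 0, 0],
    [-92, 0, 0],
    [-92, 0, -30],
    [-92, 0, -70],
  ],
  turn=[0, 0, 0, 0, 0, 0, 0, 0, 0, 0],
  grip=[12, 12, 12, 12, 12, 12, 12, 12, 12, 12],
)

```text
time_s: 9.05
position: [0.5328, -0.1257, 0.0902]
tcp_rot: [-2.09, -2.342, 0.002]
ft_force: [0.9, -0.1, 0.4]
width: 0.012
finger_force: 0.0
```

Run:
```python
from h import *
plan((29,48,90),(29,48,20))
for n in('side','top'):
  p=robot.snapshot(n)
  for l in('spacer1','probe'):
    for d in robot.place_of(p,l):print(n,l,b(d['point']).round(),np.round(d['point'],3),d['confidence'])
```

```text
now [ -30.4 -122.7] [ 0.5328 -0.1257  0.0902] t 9.05 F [ 0.9 -0.1  0.4] w 0.011960150769100288
turn 0.002 tilt [ 0.001 -0.003 -1.   ]
(29, 48, 90) [170.6  59.7   0.3]
(29, 48, 20) [170.5  59.8  70.3]
side spacer1 [ -25. -140.] [ 0.54  -0.142  0.016] 0.53
side spacer1 [ -5. 155.] [0.527 0.153 0.   ] 0.53
side spacer1 [2. 2.] [0.552 0.002 0.   ] 0.17
side probe [-79. -44.] [ 0.476 -0.053  0.052] 0.77
side probe [ 3. -1.] [ 0.553 -0.001  0.001] 0.5
top spacer1 [28.  4.] [0.577 0.006 0.048] 0.62
top spacer1 [ 79. -27.] [ 0.631 -0.019  0.052] 0.4
top probe [-83. -43.] [ 0.472 -0.052  0.05 ] 0.5
```

Ring 1 is in the bin and the probe is where it was. Next is lane +29.

Emit:
apply_moves(
  linear=[
    [35, 12, 0],
    [80, 28, 0],
    [125, 44, 0],
    [160, 56, 0],
    [170, 60, 0],
    [170, 60, 25],
    [170, 60, 50],
    [170, 60, 65],
    [170, 60, 70],
    [170, 60, 70],
  ],
  turn=[0, 0, 0, 0, 0, 0, 0, 0, 0, 0],
  grip=[12, 12, 12, 12, 12, 12, 12, 12, 12, 12],
)

```text
time_s: 10.6
position: [0.5742, 0.0497, 0.0204]
tcp_rot: [-2.092, -2.344, 0.0]
ft_force: [0.4, -0.5, 0.0]
width: 0.0119
finger_force: 0.0
```

```bash
python3 -c "
from h import *
plan((29,-125,20))"
```

```text
now [30.4 47. ] [0.5742 0.0497 0.0204] t 10.6 F [ 0.4 -0.5  0. ] w 0.011906833951549942
turn 0.002 tilt [-0. -0. -1.]
(29, -125, 20) [-172.    -1.6    0.4]
```

Emit:
apply_moves(
  linear=[
    [-5, -1, 0],
    [-12, -1, 0],
    [-22, -1, 0],
    [-33, -1, 0],
    [-45, -1, 0],
    [-57, -1, 0],
    [-69, -1, 0],
    [-81, -1, 0],
    [-93, -1, 0],
    [-105, -1, 0],
  ],
  turn=[0, 0, 0, 0, 0, 0, 0, 0, 0, 0],
  grip=[12, 12, 12, 12, 12, 12, 12, 12, 12, 12],
)

```text
time_s: 11.85
position: [0.5853, -0.0552, 0.0205]
tcp_rot: [2.091, 2.344, 0.0]
ft_force: [-0.0, 0.7, -0.1]
width: 0.0118
finger_force: 0.4
```

Emit:
apply_moves(
  linear=[
    [-10, 0, 0],
    [-20, 0, 0],
    [-31, 0, 0],
    [-42, 0, 0],
    [-53, 0, 0],
    [-62, 0, 0],
    [-68, 0, 0],
    [-68, 0, 0],
    [-68, 0, -30],
    [-68, 0, -70],
  ],
  turn=[0, 0, 0, 0, 0, 0, 0, 0, 0, 0],
  grip=[12, 12, 12, 12, 12, 12, 12, 12, 12, 12],
)

```text
time_s: 13.1
position: [0.5917, -0.1211, 0.0901]
tcp_rot: [-2.089, -2.343, 0.002]
ft_force: [-0.2, -1.3, 0.3]
width: 0.012
finger_force: 0.0
```

Run:
```python
from h import *
plan((79.5,20,90),(79.5,20,20))
for n in('side','top'):
  p=robot.snapshot(n)
  for l in('spacer1','probe'):
    for d in robot.place_of(p,l):print(n,l,b(d['point']).round(),np.round(d['point'],3),d['confidence'])
  if n=='side':cv2.imwrite('pics/side6.png',cv2.resize(p['image'][130:330,150:400,::-1],None,fx=3,fy=3))
```

```text
now [  28.6 -124.7] [ 0.5917 -0.1211  0.0901] t 13.1 F [-0.2 -1.3  0.3] w 0.011976423366331004
turn 0.003 tilt [ 0.001 -0.003 -1.   ]
(79.5, 20, 90) [144.6  51.3   0.2]
(79.5, 20, 20) [144.5  51.5  70.2]
side spacer1 [ -26. -139.] [ 0.539 -0.142  0.016] 0.66
side spacer1 [  35. -136.] [ 0.6   -0.132  0.015] 0.55
side probe [-78. -47.] [ 0.477 -0.056  0.053] 0.47
side probe [ -5. 155.] [ 0.528  0.153 -0.001] 0.21
top spacer1 [ 80. -24.] [ 0.632 -0.016  0.052] 0.5
top probe [-78. -41.] [ 0.476 -0.05   0.049] 0.39
```

View pics/side6.png

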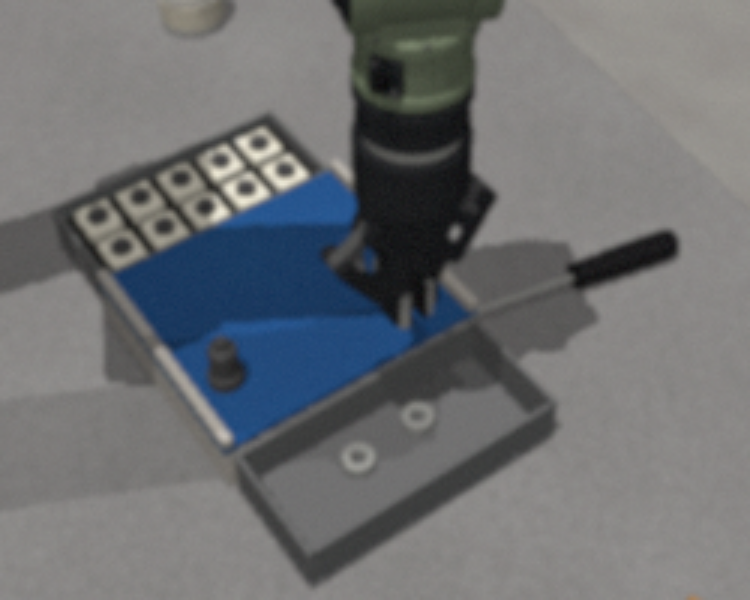

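Two rings lie in the bin at (357,458) and (417,415), and the probe is still standing at (225,365). Now the third lane.

Emit:
apply_moves(
  linear=[
    [30, 10, 0],
    [70, 25, 0],
    [110, 39, 0],
    [137, 49, 0],
    [145, 51, 0],
    [145, 51, 25],
    [145, 51, 50],
    [145, 51, 65],
    [145, 51, 70],
    [145, 51, 70],
  ],
  turn=[0, 0, 0, 0, 0, 0, 0, 0, 0, 0],
  grip=[12, 12, 12, 12, 12, 12, 12, 12, 12, 12],
)

```text
time_s: 14.65
position: [0.6271, 0.0276, 0.0205]
tcp_rot: [-2.092, -2.344, 0.0]
ft_force: [-0.0, 0.4, 0.5]
width: 0.0119
finger_force: 0.0
```

Run:
```python
from h import *
plan((79.5,-125,20))
p=robot.snapshot('side');cv2.imwrite('pics/side7.png',cv2.resize(p['image'][160:260,200:340,::-1],None,fx=5,fy=5))
```

```text
now [80.4 19.1] [0.6271 0.0276 0.0205] t 14.65 F [-0.   0.4  0.5] w 0.011899938961436492
turn 0.002 tilt [-0. -0. -1.]
(79.5, -125, 20) [-144.1   -1.2    0.5]
```

View pics/side7.png

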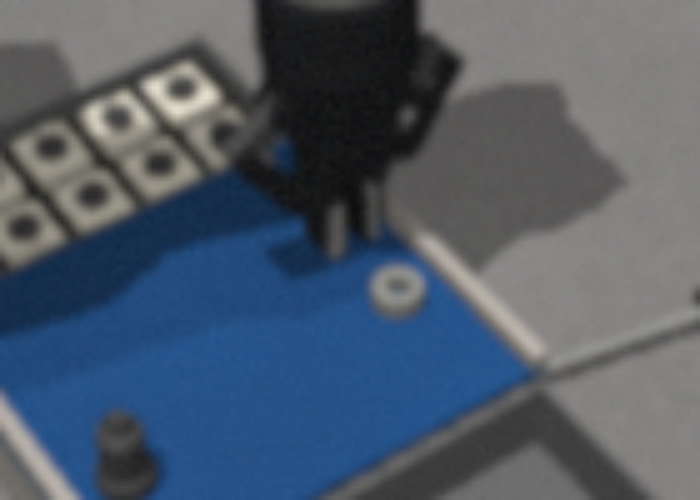

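The fingers at (355,245) are behind the last ring at (398,290), with room to the lip. I'll sweep it off.

Emit:
apply_moves(
  linear=[
    [-6, -1, 0],
    [-14, -1, 0],
    [-23, -1, 0],
    [-33, -1, 0],
    [-44, -1, 0],
    [-55, -1, 0],
    [-66, -1, 0],
    [-77, -1, 0],
    [-88, -1, 0],
    [-99, -1, 0],
  ],
  turn=[0, 0, 0, 0, 0, 0, 0, 0, 0, 0],
  grip=[12, 12, 12, 12, 12, 12, 12, 12, 12, 12],
)

```text
time_s: 15.95
position: [0.6374, -0.0713, 0.0205]
tcp_rot: [2.091, 2.344, 0.0]
ft_force: [-0.8, 1.6, 0.2]
width: 0.0119
finger_force: 0.5
```

Emit:
apply_moves(
  linear=[
    [-10, 0, 0],
    [-20, 0, 0],
    [-30, 0, 0],
    [-40, 0, 0],
    [-46, 0, 0],
    [-46, 0, 0],
    [-46, 0, -30],
    [-46, 0, -70],
    [-46, 0, -120],
    [-46, 0, -150],
  ],
  turn=[0, 0, 0, 0, 0, 0, 0, 0, 0, 0],
  grip=[12, 12, 12, 12, 12, 12, 12, 12, 12, 12],
)

```text
time_s: 17.2
position: [0.6435, -0.116, 0.1734]
tcp_rot: [2.089, 2.343, 0.002]
ft_force: [0.6, -0.3, 0.1]
width: 0.0118
finger_force: 0.0
```

Run:
```python
from h import *
plan()
p=robot.snapshot('side')
for l in('spacer1','probe','jar','driver','carton'):
    for d in robot.place_of(p,l):print(l,b(d['point']).round(),np.round(d['point'],3),d['confidence'])
cv2.imwrite('pics/side8.png',cv2.resize(p['image'][130:330,150:400,::-1],None,fx=3,fy=3))
```

```text
now [  80.7 -125.4] [ 0.6435 -0.116   0.1734] t 17.2 F [ 0.6 -0.3  0.1] w 0.011767599835703291
turn 0.003 tilt [-0.001  0.003 -1.   ]
spacer1 [ -27. -139.] [ 0.538 -0.142  0.015] 0.57
spacer1 [  83. -135.] [ 0.647 -0.125  0.013] 0.55
probe [-79. -48.] [ 0.476 -0.057  0.052] 0.53
jar [145. 421.] [0.646 0.434 0.002] 0.7
driver [225. -93.] [ 0.783 -0.067 -0.002] 0.57
carton [  48. -418.] [ 0.643 -0.41   0.003] 0.94
```

View pics/side8.png

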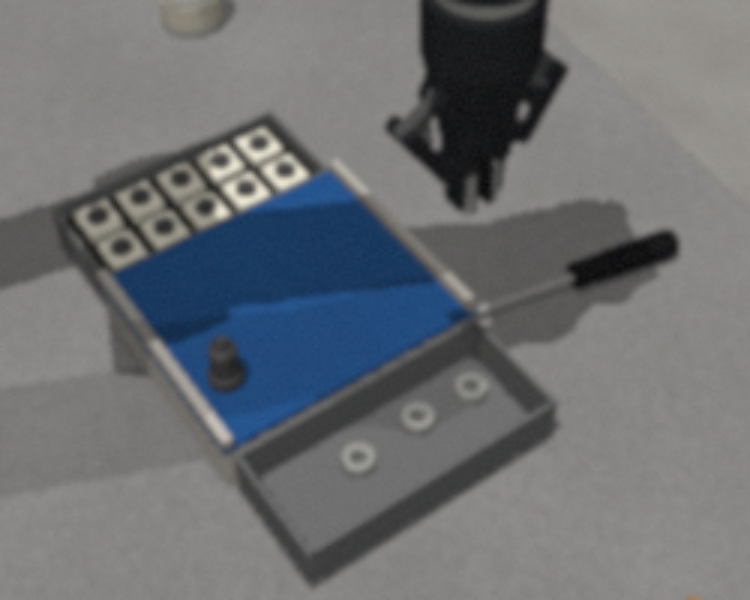

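All three rings lie in the empty bin at (357,458), (417,415) and (470,385). The probe stands in place and the arm is clear, so I'm handing in.

```bash
python3 -c "
from cell import robot
print(robot.hand_in())"
```

```text
the job is handed in; nothing more can be done
None
```

I swept all three spacers into the empty bin and handed the job in at about 17 s; the last picture shows the probe, jar, screwdriver and carton where they started, though hand-in gave no verdict. The first sweep missed because the fingertips sat about 35 mm above the reported TCP height, and I corrected for that from the depth image.

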